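# Set the gauge pin and hold the plate at its overhang

## Robot

A 6-joint arm with a two-finger parallel gripper is mounted at the origin on the work surface. World frame = base frame: x ahead of the robot, y to its left, z up, the work surface at z = 0. Lengths are in m, angles in degrees, forces in N, time in s.
With the tool pointing down it reaches from about 0.375 to 0.9 m from the base axis. Payload 3.1 kg.
Tool frame: the origin (TCP) lies on the centre line of the jaws, within the pads' length; the fingertips stand 17 mm ahead of it and the grasp point (between the pads) lies 2 mm behind it; z points along the fingers, y is the line along which they close (so a half turn about z gives the same grasp; the last joint's range is limited). The gripper opens to 87 mm and grips with 3 to 60 N. Pads are 19 mm wide; open, the fingers measure 117 mm over their backs; the gripper's body (75 mm by 190 mm) begins 51 mm behind the grasp point.
Start: joints at [62.424, 30.224, 82.088, -0, 67.689, -10.227], TCP at [0.186, 0.597, 0.24] pointing down, gripper open.
Joint ranges: [-176.69, 176.69], [-43.24, 126.21], [12.49, 139.97], [-82, 262], [0, 151.66], [-163.58, 163.58]. Speed limits (degrees/s): [159.86, 159.86, 180, 180, 180, 180].

## Interface

Orientations are given as a 3x3 rotation matrix whose columns are the frame's x, y, z axes.
In Python, from rig import bot, imaging, finder gives the robot as it stands. The module is installed in compiled form; this text tells all that it offers.
- The arm moves only by the tool play_rows, never from a script. Its argument "motion" is a list that holds one entry, the list of rows, each a list of 6 numbers: the shift along the tool's x, y, z in shares of 0.4 m (1.0 is 0.4 m), then the turn, a rotation vector about the tool's x, y, z in a scale on which 1.0 is 180 degrees. In form: [[[dx, dy, dz, wx, wy, wz], ...]]. A call has 1 to 8 rows; each row is the pose to reach, as a shift and turn from the pose commanded when the call began, along the tool's axes at that moment; what a row does not reach only later rows make up. A row lasts 1/12 s, in which the tool goes at most 41.7 mm and 7.16 degrees, less where a joint would pass 70% of its speed; a pose out of reach is approached as far as the arm can. A call with a gripper value outside its range is refused whole. "fingers" is the finger opening in m, from 0 to 0.087, set as the call begins (left out, the last holds). The fingers move at their own pace and stop on an object; the grip force is fixed at half the most. Time passes only in rows, so rows that repeat a pose let the fingers close. It gives the time, the measured TCP pose, the force, the opening and the grip force at its end, in the units of the state.
- bot.read_state(): the state, without advancing time (a new reading comes with each control period).
- imaging.capture(name): name is "side" or "top"; returns a dict with "frame" (400x640x3 uint8, red, green, blue), "camera_matrix" (3x3 intrinsics, pixels), "k1" (the pictures are not rectified: a ray, as slopes to the right and down, at radius r is drawn at 1 + k1 r^2 times it, then the intrinsics apply), "R" (3x3) and "t" (3): a world point X has camera coordinates R X + t. Camera axes: x right, y down, z forward; pixel columns grow to the right and rows downward; lengths in m; the calibration is good to about 2 mm. A picture is of the moment at which its call begins. There is no depth.
- bot.hand_in(): hands the job in; it is judged then, once.
Trained networks look in the newest picture that a camera, given by its name, has taken for a name from the list of things; names that differ only in an ending like _2 or _b are one class to them, and where a whole thing is asked for, a point or a joint stands for the part that bears it (a point fixed in the world has none). Each returns a list of dicts, best first, with "confidence" (0 to 1); they miss things now and then, are a little off and sometimes report something else, mostly with a low value. They report only what shows in the picture. A call takes as long as a camera call.
- finder.recognise(camera, name): "at" ([x, y, z] in m, in world coordinates, good to about 4 mm: the middle of the surface that is visible of it).
- finder.outline_of(camera, name): "pixels" (400x640 bool, what is visible of it).
The state is a dict: "time_s": time; "joint_positions": joint angles; "qvel": joint speeds; "tau": joint torques, N m; "position": TCP position; "tcp_rot": TCP orientation; "force": force on the tool from outside, world axes, zero at the start; "moment": the same for the moment, N m; "opening": opening from 0.0 (shut) to 1.0 (fully open); "grasp_force": force on a finger pad.
Only numpy, scipy, OpenCV 4.12 (cv2) and the standard library are available. Lean on these libraries where they do the work, as an engineer would, in place of code of your own. Each camera call takes 0.05 s, during which the arm holds its last target. There are 200 camera calls.

## Task

First tighten the small upright chuck on its gauge pin by turning the black sleeve clockwise (seen from above) until the jaws clamp the pin. Then slide the aluminium plate outward over the edge of the timber block, keeping it flat on the block and square with it, until its red line is level with the gauge pin, and finish while still holding it there so that it cannot tip. Do not let the plate touch the pin or the chuck, and leave everything else on the bench where it stands.

Things in the scene. Friction and masses are not known exactly. Their poses are not given: they have to be found in the camera images.
- block: fixed timber block 220 x 110 mm, flat top 80 mm above the bench, on a steel base plate (460 x 260 x 12 mm). Origin on the bench straight below the middle of the block's outer edge; x points outward (the way the plate must slide), z up; the block spans x = -220 to 0 mm, y = -55 to +55 mm. Position and yaw vary
- chuck: fixed upright chuck on a blue foot of 62 mm diameter, standing on the base plate beside the plate's path, 130 to 165 mm beyond the block's edge, 100 mm to the -y side of its middle line. Origin on the chuck's axis under the foot, 12 mm above the bench; axes parallel to the block's. Three steel jaws reach up to 86 mm above the bench and move in together as the sleeve turns
- sleeve (a joint): turn of the chuck's black sleeve in rad, 0 fully open to 1.4 at its stop; grows when turned clockwise seen from above, stays where it is left (friction 0.12 N m, more once the jaws press). Starts between 0 and 0.15; the jaws, 2 mm per rad, touch the pin at about 1.25 and are clamped hard when the sleeve is turned on to its stop
- sleeve_grip (a point): point on the chuck's axis at the height to grip the sleeve, 64 mm above the bench; the sleeve is a round black cylinder of 46 mm diameter (48 mm over its ribs) from 38 to 71 mm above the bench and tapers above that; one rib is white
- pin: loose gauge pin, a steel rod of 8 mm diameter and 61 mm long with a red pointed tip, standing upright in the middle of the open jaws; origin at its lower end (45 mm above the bench), z along it, tip 106 mm above the bench. It must stay upright in the chuck
- plate: loose aluminium plate 260 x 90 x 6 mm, about 0.42 kg, lying on the block, 40 to 70 mm over its edge at the start, up to 0.18 rad out of square and 10 mm off the middle line. Origin in the middle of its underside; x towards its leading (outer) end, z up. Its centre of mass is within 15 mm of the origin, so at the mark it tips off the block unless held
- red_line (a point): the end nearest the chuck of the red line painted straight across the plate's top: 6 mm wide, 100 mm ahead of the plate's centre, 30 mm behind its leading end; this point is on the side edge (plate y = -45 mm). It must come level with the pin: at the same distance outward along the block's x axis
- push_grip (a point): middle of the dark wooden grip that stands upright across the plate near its inner end: 14 mm thick along the plate's x, 70 mm long along y, 42 mm tall above the plate's top. This point is 95 mm behind the plate's centre and 30 mm above its underside
- screwdriver: loose screwdriver with a yellow handle, lying on the bench; bystander. Origin at its middle
- hammer: loose hammer lying on the bench; bystander. Origin at its middle
- flask: black drinks flask, 66 mm diameter, 220 mm tall, standing; bystander. Origin in the middle of its underside
- spray_can: blue spray can, 64 mm diameter, 190 mm tall, standing; bystander. Origin in the middle of its underside
- finial: heavy dark cast finial, a pointed spike 255 mm tall on an L-shaped foot 170 mm long; bystander. Origin in the middle of its underside
- offcut_pot: yellow pot, 80 mm diameter, 80 mm tall, standing empty; bystander. Origin in the middle of its underside

How it is judged (in metres and radians):
On the way, in this order (a step that is already met when the one before it is completed fails the run):
1. the sleeve is turned until the jaws clamp the pin upright (value of joint sleeve above 1.28 rad and contact force between chuck and pin above 3 N and angle between pin's own z axis and vertical below 0.08 rad and horizontal distance between pin and chuck below 0.003 m), for 0.2 s.
2. the plate, flat on the block, has its red line level with the pin and is held by the fingers (x of red_line in the frame of chuck between -0.007 and 0.007 m and angle between the x axis of plate and the x axis of block, either way round below 0.1 rad and angle between plate's own z axis and vertical below 0.05 rad and z of plate in the frame of block between 0.077 and 0.084 m and y of plate in the frame of block between -0.04 and 0.04 m and contact force between the fingers and plate above 1 N and contact force between plate and pin below 0.3 N and contact force between plate and chuck below 0.3 N), for 0.3 s.
At the end, for the whole second after the job is handed in: Fingers hold the still plate (over 1 N): red line within 7 mm of level with the pin, 0.1 rad of square, 40 mm of the middle line, flat (0.05 rad) on the block (-3 to +4 mm), clear of pin and chuck; sleeve past 1.28 rad, jaws pressing the pin (over 3 N), pin upright and central (all of step 1 and all of step 2 and linear speed of plate below 0.01 m/s); the arm keeps its last pose, push and grip.
It fails at once if the plate touches the gauge pin or the chuck (contact force between plate and pin above 0.3 N or contact force between plate and chuck above 0.3 N).
It fails at once if the plate tips or is lifted off the block (angle between plate's own z axis and vertical above 0.15 rad or z of plate in the frame of block above 0.1 m or z of plate in the frame of block below 0.06 m).
It fails at once if the gauge pin is pulled out of the chuck (distance between pin and chuck above 0.05 m).
It fails at once if a bystander is disturbed (distance of any of screwdriver, hammer, flask, spray_can, finial, offcut_pot from where it was at the start of the episode above 0.02 m).
It also fails if it takes over 51 s, if anything falls off the work surface, if the arm or the gripper's body presses on something with over 40 N, if the wrist force passes 120 N, or if a joint passes its speed limit or range.

## Working session

There is one attempt and no reset: what is moved stays moved. The work goes in short steps, Python scripts to look and compute and a tool call to move; the robot and the scene stay as the last step left them, time stands still between calls to the robot, and variables do not carry over. Pictures are saved under pics/ and viewed, at most 10 in all, crops included, and the job is handed in when it is done.

Besides the shell and the picture viewer there is one more tool, called after "Emit:" as a command line: name --argument value ..., lists and objects as JSON in quotes. play_rows: Moves the arm, as the interface text tells. Its arguments: {"type":"object","properties":{"motion":{"type":"array"},"fingers":{"type":"number"}},"required":["motion"]}

```bash
mkdir -p pics
cat > h.py <<'E'
import numpy as np, cv2
from rig import bot, imaging, finder
def save(name,fn):
    c=imaging.capture(name); cv2.imwrite('pics/'+fn,c['frame'][:,:,::-1]); return c
def ray(c,u,v):
    K=np.array(c['camera_matrix']);x=(u-K[0,2])/K[0,0];y=(v-K[1,2])/K[1,1]
    d=np.hypot(x,y);r=d
    for _ in range(30): r=d/(1+c['k1']*r*r)
    s=r/d if d>0 else 1
    R=np.array(c['R']);return -R.T@np.array(c['t']),R.T@np.array([x*s,y*s,1])
def onz(c,u,v,z):
    o,d=ray(c,u,v);return o+d*(z-o[2])/d[2]
def proj(c,X):
    p=np.array(c['R'])@np.array(X)+np.array(c['t']);x,y=p[:2]/p[2];f=1+c['k1']*(x*x+y*y)
    K=np.array(c['camera_matrix']);return K[0,0]*x*f+K[0,2],K[1,1]*y*f+K[1,2]
E
python3 - <<'E'
from h import *
np.set_printoptions(precision=4,suppress=True)
s=bot.read_state();print(s)
for n in ['top','side']:
    c=save(n,n+'0.png');print(n,-np.array(c['R']).T@c['t'],c['k1'],c['camera_matrix'])
    for k in ['block','chuck','sleeve','pin','plate','red_line','push_grip','screwdriver','hammer','flask','spray_can','finial','offcut_pot']:
        r=finder.recognise(n,k);print(k,[(np.round(a['at'],4),round(a['confidence'],2)) for a in r[:2]])
E
```

```text
{'time_s': 0.0, 'joint_positions': array([ 62.4258,  30.2786,  82.158 ,  -0.0013,  67.6885, -10.2276]), 'qvel': array([ 0.0389, -0.0463, -0.0134,  0.036 ,  0.0756,  0.0502]), 'tau': array([ -0.0001, -44.0039, -17.659 ,   0.0633,   0.0583,  -0.0002]), 'position': array([0.186 , 0.5959, 0.2386]), 'tcp_rot': array([[-0.9545,  0.2981, -0.001 ],
       [ 0.2981,  0.9545, -0.0019],
       [ 0.0004, -0.0022, -1.    ]]), 'force': array([ 0.5325,  0.0581, -0.116 ]), 'moment': array([0.0205, 0.0143, 0.0282]), 'grasp_force': 0.0, 'opening': 0.9988561981750511}
top [0.2707 0.0162 1.5141] 0.012000953319111588 [[397.6672   0.     323.9618]
 [  0.     397.6672 200.9821]
 [  0.       0.       1.    ]]
block [(array([0.5555, 0.0838, 0.0129]), 0.76)]
chuck [(array([0.566 , 0.1915, 0.0611]), 0.57)]
sleeve []
pin [(array([0.5735, 0.1957, 0.0755]), 0.4)]
plate [(array([ 0.5382, -0.0566,  0.0859]), 0.67)]
red_line [(array([ 0.5367, -0.0576,  0.0844]), 0.62)]
push_grip [(array([ 0.541 , -0.0591,  0.086 ]), 0.55)]
screwdriver [(array([ 0.656 , -0.3925,  0.0216]), 0.7), (array([ 0.5371, -0.0571,  0.0888]), 0
[... 583 characters left out ...]
.46)]
sleeve [(array([0.5736, 0.1769, 0.0634]), 0.75)]
pin []
plate [(array([ 0.5402, -0.0831,  0.0867]), 0.75), (array([0.5723, 0.1794, 0.0591]), 0.32)]
red_line [(array([ 0.5409, -0.0891,  0.0856]), 0.92)]
push_grip [(array([ 0.5377, -0.0889,  0.0822]), 0.79)]
screwdriver [(array([ 0.6331, -0.4066,  0.0223]), 0.56), (array([0.5722, 0.1748, 0.0609]), 0.38)]
hammer [(array([ 0.3843, -0.432 ,  0.0249]), 0.7)]
flask [(array([0.4937, 0.5208, 0.1025]), 0.62), (array([ 0.6299, -0.407 ,  0.0197]), 0.55)]
spray_can [(array([0.6172, 0.4014, 0.105 ]), 0.57)]
finial [(array([ 0.5915, -0.5318,  0.0733]), 0.9), (array([0.5679, 0.1766, 0.0567]), 0.23)]
offcut_pot [(array([0.3622, 0.3638, 0.059 ]), 0.78)]
```

View pics/top0.png

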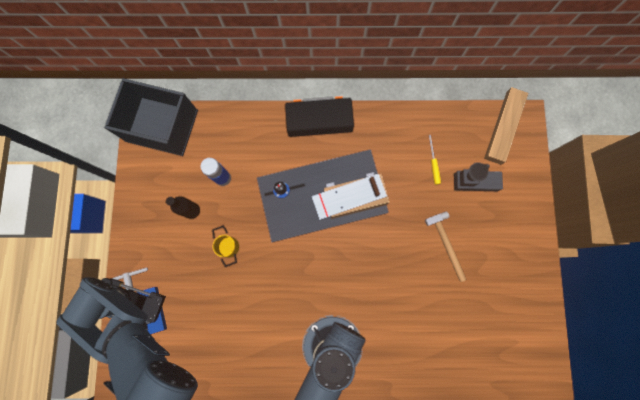

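View pics/side0.png

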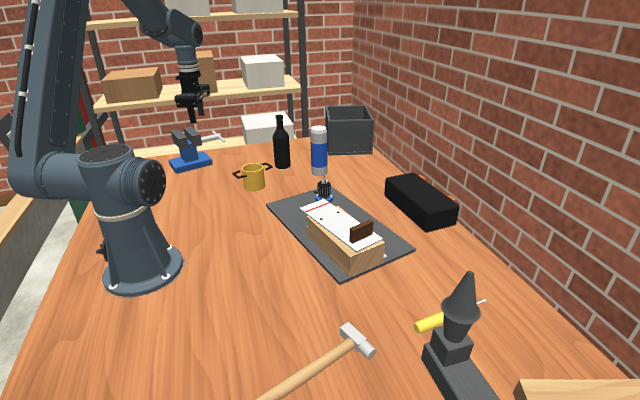

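The top view shows the chuck at about (280,189), the red line at (323,204) and the grip at (376,187). The block's outward direction is to the image left (world +y). The side view agrees. I'll zoom in on both for exact positions.

Run:
```python
import cv2,numpy as np
a=cv2.imread('pics/top0.png')[145:245,250:400];a=cv2.resize(a,None,fx=5,fy=5,interpolation=cv2.INTER_CUBIC)
cv2.imwrite('pics/c1.png',a)
a=cv2.imread('pics/side0.png')[165:285,260:420];a=cv2.resize(a,None,fx=5,fy=5,interpolation=cv2.INTER_CUBIC)
cv2.imwrite('pics/c2.png',a)
```

```text
(no output)
```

View pics/c1.png

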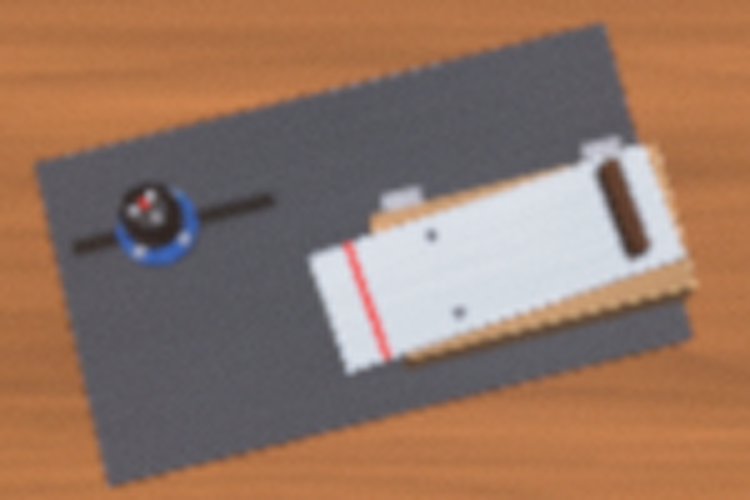

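View pics/c2.png

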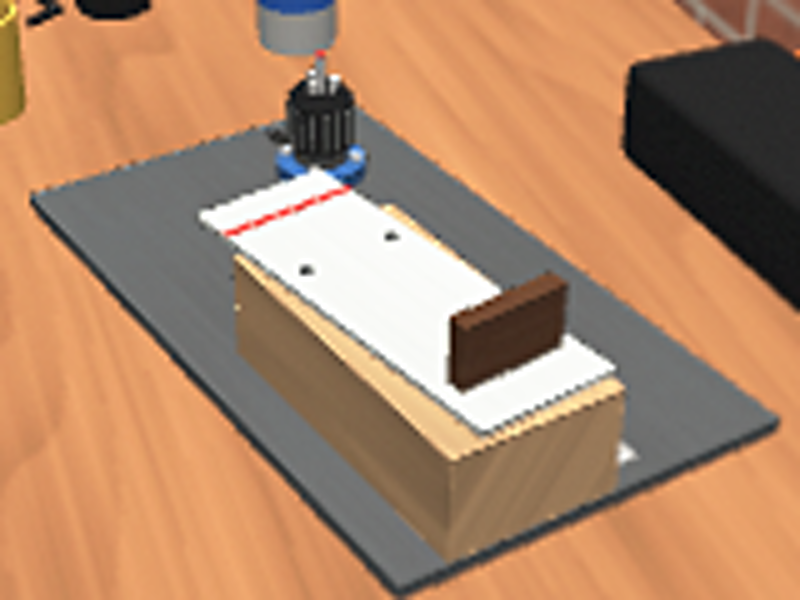

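The crops show the plate yawed a few degrees relative to the block, the red line from crop1 (350,243) to (387,358), and the pin tip at (144,202). In crop2 the pin tip is at (320,55). Next I measure positions.

```bash
cat > meas.py <<'E'
from h import *
np.set_printoptions(precision=4,suppress=True)
def pts(c,lst,z,crop):
    x0,y0=crop
    # resize with INTER_CUBIC: src = (dst+.5)/5-.5
    return np.array([onz(c,x0+(u+.5)/5-.5,y0+(v+.5)/5-.5,z)[:2] for u,v in lst])
T=imaging.capture('top');S=imaging.capture('side')
P=pts(T,[(37,160),(604,25),(690,340),(108,485)],.012,(250,145))
print('base',P,'sides',[np.linalg.norm(P[i]-P[(i+1)%4]) for i in range(4)])
for a,b in((1,0),(2,3)): d=P[b]-P[a];print('yaw',np.degrees(np.arctan2(d[1],d[0])))
for a,b in((3,0),(2,1)): d=P[b]-P[a];print('yaw from ends',np.degrees(np.arctan2(d[1],d[0]))+90)
B=pts(T,[(370,213),(655,143),(696,290),(412,362)],.08,(250,145));print('block',B,np.linalg.norm(B[3]-B[0]),np.linalg.norm(B[3]-B[2]))
d=B[3]-B[2];print(np.degrees(np.arctan2(d[1],d[0])))
Q=pts(T,[(308,256),(345,374),(688,263),(650,146)],.086,(250,145));print('plate',Q,np.linalg.norm(Q[1]-Q[0]),np.linalg.norm(Q[1]-Q[2]))
for a,b in((2,1),(3,0)): d=Q[b]-Q[a];print('plate yaw',np.degrees(np.arctan2(d[1],d[0])))
print('line',pts(T,[(349,241),(388,358)],.086,(250,145)))
print('griptop',pts(T,[(604,160),(638,253)],.128,(250,145)).mean(0))
print('pin top',pts(T,[(144,202)],.103,(250,145)))
print('pin side',pts(S,[(320,54)],.104,(260,165)))
# foot
R2=pts(S,[(36,200),(402,596),(778,424),(338,108)],.012,(260,165));print('base side',R2)
print('line side',pts(S,[(352,187),(226,234)],.086,(260,165)))
for n,c in(('top',T),('side',S)):
    f=c['frame'].astype(int);m=(f[...,0]>170)&(f[...,1]<90)&(f[...,2]<90)
    k,l,st,ce=cv2.connectedComponentsWithStats(m.astype(np.uint8))
    print(n,[(tuple(ce[i]),st[i][4]) for i in range(1,k)])
E
python3 meas.py
```

```text
base [[ 0.6269  0.2896]
 [ 0.735  -0.1519]
 [ 0.4858 -0.2126]
 [ 0.3755  0.2285]] sides [np.float64(0.45453355599844), np.float64(0.25642656095544764), np.float64(0.45473516024146765), np.float64(0.2587630956724521)]
yaw 103.74727564542627
yaw 104.04164854143949
yaw from ends 103.66172771220359
yaw from ends 103.70465352583949
block [[ 0.5706  0.0305]
 [ 0.6233 -0.1803]
 [ 0.513  -0.2076]
 [ 0.46   -0.0001]] 0.11476922304163611 0.21413304954895063
104.32800544056703
plate [[ 0.5373  0.0757]
 [ 0.4504  0.0484]
 [ 0.5319 -0.2014]
 [ 0.6195 -0.1757]] 0.09102783865493382 0.26274083206729226
plate yaw 108.06519851009425
plate yaw 108.11646987306558
line [[0.5484 0.0458]
 [0.4621 0.0173]]
griptop [ 0.5652 -0.1484]
pin top [[0.574  0.1944]]
pin side [[0.5755 0.1934]]
base side [[ 0.3798  0.2186]
 [ 0.4897 -0.223 ]
 [ 0.7366 -0.1565]
 [ 0.6157  0.2823]]
line side [[0.5511 0.0481]
 [0.4648 0.0192]]
top [((np.float64(278.0), np.float64(185.0)), np.int32(1))]
side [((np.float64(323.5), np.float64(175.0)), np.int32(2)), ((np.float64(327.0), np.float64(203.0)), np.int32(1)), ((np.float64(329.0), np.float64(202.0)), np.int32(1)), ((np.float64(320.5), np.float64(205.5)), np.int32(4)), ((np.float64(324.5), np.float64(204.0)), np.int32(2)), ((np.float64(316.5), np.float64(207.0)), np.int32(2)), ((np.float64(312.5), np.float64(208.5)), np.int32(4)), ((np.float64(307.5), np.float64(210.5)), np.int32(4))]
```

The rows are not in the units I measure in: shifts go in shares of 0.4 m and turns go in shares of 180 degrees. I convert before sending: -0.245 m / 0.4 = -0.6125, -0.134 m / 0.4 = -0.335.

Emit:
play_rows --motion '[[[-0.05, -0.0275, 0, 0, 0, 0], [-0.125, -0.0675, 0, 0, 0, 0], [-0.2125, -0.115, 0, 0, 0, 0], [-0.3, -0.1625, 0, 0, 0, 0], [-0.3875, -0.21, 0, 0, 0, 0], [-0.475, -0.26, 0, 0, 0, 0], [-0.55, -0.3, 0, 0, 0, 0], [-0.6125, -0.335, 0, 0, 0, 0]]]' --fingers 0.087

```text
time_s: 2.17
position: [0.382, 0.3937, 0.2398]
tcp_rot: [[-0.954, 0.299, 0.001], [0.299, 0.954, 0.0], [-0.001, 0.0, -1.0]]
force: [0.9, 0.1, -0.1]
opening: 0.997
grasp_force: 0.0
```

Converted, -0.246 m / 0.4 = -0.615, -0.23 m / 0.4 = -0.575.

Emit:
play_rows --motion '[[[-0.075, -0.04, 0, 0, 0, 0], [-0.1625, -0.09, 0, 0, 0, 0], [-0.25, -0.1375, 0, 0, 0, 0], [-0.3375, -0.185, 0, 0, 0, 0], [-0.425, -0.2325, 0, 0, 0, 0], [-0.5125, -0.28, 0, 0, 0, 0], [-0.575, -0.315, 0, 0, 0, 0], [-0.615, -0.335, 0, 0, 0, 0]]]'

```text
time_s: 2.83
position: [0.5776, 0.1915, 0.2396]
tcp_rot: [[-0.954, 0.301, 0.002], [0.301, 0.954, -0.001], [-0.002, -0.0, -1.0]]
force: [-0.5, 1.0, -0.5]
opening: 1.003
grasp_force: 0.0
```

```bash
cat > go.py <<'E'
import sys
from h import *
np.set_printoptions(precision=4,suppress=True)
def st():
    s=bot.read_state();print('t',s['time_s'],'pos',s['position'],'F',s['force'],'M',s['moment'],'open',s['opening']*.087,'gf',s['grasp_force'],'j',s['joint_positions']);return s
def rel(s,X,yaw_y=None):
    R=np.array(s['tcp_rot']);print('shift',R.T@(np.array(X)-s['position']))
    yy=np.degrees(np.arctan2(R[1,1],R[0,1]));print('tool y yaw',yy,'tilt',R[:,2], 'wz',None if yaw_y is None else -((yaw_y-yy+180)%360-180))
E
python3 - <<'E'
from go import *
s=st();rel(s,[.5748,.1939,.062])
E
```

```text
t 2.8333 pos [0.5776 0.1915 0.2396] F [-0.4515  1.0275 -0.4582] M [0.0746 0.0718 0.0015] open 0.08726804670747608 gf 0.0 j [  7.8488  28.9071  84.5968  -0.0471  66.4091 -64.6113]
shift [0.0037 0.0015 0.1776]
tool y yaw 72.47891635410177 tilt [ 0.0016 -0.0005 -1.    ] wz None
```

Converted, 0.177 m / 0.4 = 0.4425, 0.13 m / 0.4 = 0.325.

Emit:
play_rows --motion '[[[0.0075, 0.0025, 0.0375, 0, 0, 0], [0.01, 0.0038, 0.1, 0, 0, 0], [0.01, 0.0038, 0.175, 0, 0, 0], [0.01, 0.0038, 0.25, 0, 0, 0], [0.01, 0.0038, 0.325, 0, 0, 0], [0.01, 0.0038, 0.3875, 0, 0, 0], [0.01, 0.0038, 0.425, 0, 0, 0], [0.01, 0.0038, 0.4425, 0, 0, 0]]]'

```text
time_s: 3.5
position: [0.5695, 0.1973, 0.0598]
tcp_rot: [[-0.955, 0.298, -0.005], [0.298, 0.955, -0.0], [0.005, -0.002, -1.0]]
force: [0.1, 0.6, 0.4]
opening: 1.0
grasp_force: 0.0
```

Run:
```python
from go import *
s=st();rel(s,[.5748,.1939,.062])
c=imaging.capture('side');f=c['frame'][140:240,250:400];cv2.imwrite('pics/c3.png',cv2.resize(f,None,fx=5,fy=5,interpolation=cv2.INTER_CUBIC)[:,:,::-1])
```

```text
t 3.5 pos [0.5695 0.1973 0.0598] F [0.0856 0.6386 0.357 ] M [-0.0033 -0.0073  0.0407] open 0.0869772162695246 gf 0.0 j [  8.4908  42.681   92.4704   0.0247  45.1546 -64.2114]
shift [-0.006  -0.0017 -0.0022]
tool y yaw 72.6849757675466 tilt [-0.0053 -0.0005 -1.    ] wz None
```

View pics/c3.png

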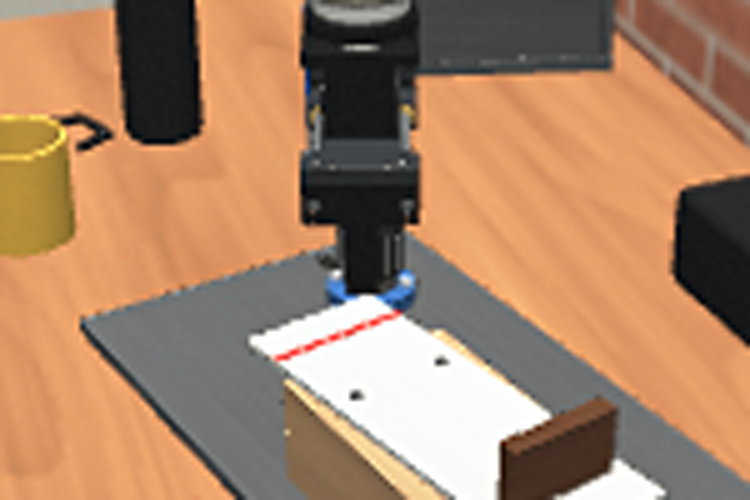

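The fingers straddle the chuck, centred over the foot at about (370,285), and nothing is touching. I let the arm settle and correct the centring.

Emit:
play_rows --motion '[[[0, 0, 0, 0, 0, 0], [0, 0, 0, 0, 0, 0], [0, 0, 0, 0, 0, 0]]]'

```text
time_s: 3.8
position: [0.5728, 0.1973, 0.0641]
tcp_rot: [[-0.955, 0.298, 0.003], [0.298, 0.955, 0.0], [-0.003, 0.001, -1.0]]
force: [-0.4, 0.5, -0.5]
opening: 0.998
grasp_force: 0.0
```

Run:
```python
from go import *
s=st();rel(s,[.5748,.1939,.062])
```

```text
t 3.8 pos [0.5728 0.1973 0.0641] F [-0.4374  0.5443 -0.5078] M [ 0.0091 -0.0005  0.0402] open 0.08679477807766017 gf 0.0 j [  8.4514  42.3357  92.2795   0.0014  45.2156 -64.2177]
shift [-0.003  -0.0027  0.0021]
tool y yaw 72.66823159262854 tilt [ 0.0029  0.0005 -1.    ] wz None
```

Correct the centring, then close.

Converted, -0.003 m / 0.4 = -0.0075, -0.0025 m / 0.4 = -0.0063.

Emit:
play_rows --motion '[[[-0.0075, -0.0063, 0.005, 0, 0, 0], [-0.0075, -0.0063, 0.005, 0, 0, 0], [-0.0075, -0.0063, 0.005, 0, 0, 0], [-0.0075, -0.0063, 0.005, 0, 0, 0]]]'

```text
time_s: 4.13
position: [0.574, 0.1936, 0.061]
tcp_rot: [[-0.954, 0.298, 0.001], [0.298, 0.954, 0.0], [-0.001, 0.0, -1.0]]
force: [-0.2, 0.2, 0.3]
opening: 0.996
grasp_force: 0.0
```

Emit:
play_rows --motion '[[[0, 0, 0, 0, 0, 0], [0, 0, 0, 0, 0, 0], [0, 0, 0, 0, 0, 0], [0, 0, 0, 0, 0, 0], [0, 0, 0, 0, 0, 0], [0, 0, 0, 0, 0, 0], [0, 0, 0, 0, 0, 0], [0, 0, 0, 0, 0, 0]]]' --fingers 0.04

```text
time_s: 4.8
position: [0.5743, 0.1955, 0.0606]
tcp_rot: [[-0.954, 0.3, 0.002], [0.3, 0.954, 0.004], [-0.001, 0.004, -1.0]]
force: [0.3, 5.6, -1.7]
opening: 0.502
grasp_force: 29.4
```

Run:
```python
from go import *
s=st();rel(s,[.5748,.1939,.062])
```

```text
t 4.8 pos [0.5743 0.1955 0.0606] F [ 0.3396  5.5762 -1.7129] M [ 0.6013 -0.0643 -0.0905] open 0.04369853478486021 gf 29.387327751846897 j [  8.1621  42.6994  92.2023   0.2649  44.9755 -64.558 ]
shift [-0.0009 -0.0014 -0.0014]
tool y yaw 72.53287811116368 tilt [ 0.0017  0.0035 -1.    ] wz None
```

Converted, 0.0015 m / 0.4 = 0.0038, 0.001 m / 0.4 = 0.0025, 30 degrees / 180 = 0.1667.

Emit:
play_rows --motion '[[[0, 0.0025, 0, 0, 0, 0.0111], [0, 0.0038, 0, 0, 0, 0.0333], [0, 0.0038, 0, 0, 0, 0.0611], [0, 0.0038, 0, 0, 0, 0.0889], [0, 0.0038, 0, 0, 0, 0.1167], [0, 0.0038, 0, 0, 0, 0.1444], [0, 0.0038, 0, 0, 0, 0.1667], [0, 0.0038, 0, 0, 0, 0.1667]]]' --fingers 0.0

```text
time_s: 5.47
position: [0.5745, 0.1957, 0.0605]
tcp_rot: [[-0.676, 0.737, 0.001], [0.737, 0.676, 0.001], [0.0, 0.001, -1.0]]
force: [0.4, 3.2, -0.7]
opening: 0.505
grasp_force: 30.0
```

Run:
```python
from go import *
s=st();rel(s,[.5748,.1939,.062])
```

```text
t 5.4667 pos [0.5745 0.1957 0.0605] F [ 0.3858  3.226  -0.7481] M [ 0.2455 -0.0347 -0.1092] open 0.04389816532435741 gf 29.969872254769143 j [  8.2495  42.738   92.0912   0.057   45.1354 -34.3538]
shift [-0.0015 -0.0009 -0.0015]
tool y yaw 42.563101928845875 tilt [ 0.0005  0.0008 -1.    ] wz None
```

Converted, 30 degrees / 180 = 0.1667.

Emit:
play_rows --motion '[[[0, 0, 0, 0, 0, 0.0167], [0, 0, 0, 0, 0, 0.0389], [0, 0, 0, 0, 0, 0.0667], [0, 0, 0, 0, 0, 0.0944], [0, 0, 0, 0, 0, 0.1222], [0, 0, 0, 0, 0, 0.1444], [0, 0, 0, 0, 0, 0.1667], [0, 0, 0, 0, 0, 0.1667]]]'

```text
time_s: 6.13
position: [0.5746, 0.1957, 0.0605]
tcp_rot: [[-0.219, 0.976, 0.001], [0.976, 0.219, 0.001], [0.001, 0.001, -1.0]]
force: [0.9, 3.0, -1.1]
opening: 0.503
grasp_force: 30.0
```

Converted, 8 degrees / 180 = 0.0444.

Emit:
play_rows --motion '[[[0, 0, 0, 0, 0, 0.0111], [0, 0, 0, 0, 0, 0.0222], [0, 0, 0, 0, 0, 0.0333], [0, 0, 0, 0, 0, 0.0444], [0, 0, 0, 0, 0, 0.0444]]]'

```text
time_s: 6.55
position: [0.5746, 0.1957, 0.0605]
tcp_rot: [[-0.083, 0.997, 0.001], [0.997, 0.083, 0.001], [0.001, 0.001, -1.0]]
force: [1.6, 3.6, -1.5]
opening: 0.504
grasp_force: 30.0
```

Run:
```python
from go import *
s=st();rel(s,[.5748,.1939,.062])
```

```text
t 6.55 pos [0.5746 0.1957 0.0605] F [ 1.5783  3.6232 -1.4535] M [ 0.4358 -0.0909 -0.138 ] open 0.043886400227048386 gf 29.98898200596159 j [ 8.2478 42.7408 92.0809  0.0664 45.1206  3.4448]
shift [-0.0018  0.     -0.0015]
tool y yaw 4.756100357929247 tilt [ 0.0009  0.001  -1.    ] wz None
```

Converted, 4 degrees / 180 = 0.0222.

Emit:
play_rows --motion '[[[0, 0, 0, 0, 0, 0.0111], [0, 0, 0, 0, 0, 0.0222], [0, 0, 0, 0, 0, 0.0222]]]'

```text
time_s: 6.8
position: [0.5747, 0.1957, 0.0606]
tcp_rot: [[-0.013, 1.0, 0.001], [1.0, 0.013, 0.001], [0.001, 0.001, -1.0]]
force: [0.9, 3.8, -0.3]
opening: 0.496
grasp_force: 30.0
```

Run:
```python
from go import *
s=st();rel(s,[.5748,.1939,.062])
```

```text
t 6.8 pos [0.5747 0.1957 0.0606] F [ 0.9376  3.7686 -0.3215] M [ 0.5465 -0.0718 -0.1024] open 0.04318119010172103 gf 29.996371566558082 j [ 8.245  42.7385 92.0803  0.0651 45.1182  7.4496]
shift [-0.0018  0.0001 -0.0014]
tool y yaw 0.7494663129002701 tilt [ 0.001  0.001 -1.   ] wz None
```

Converted, 4 degrees / 180 = 0.0222.

Emit:
play_rows --motion '[[[0, 0, 0, 0, 0, 0.0111], [0, 0, 0, 0, 0, 0.0222], [0, 0, 0, 0, 0, 0.0222]]]'

```text
time_s: 7.05
position: [0.5747, 0.1957, 0.0606]
tcp_rot: [[0.057, 0.998, 0.001], [0.998, -0.057, 0.001], [0.001, 0.001, -1.0]]
force: [2.7, 4.6, -1.2]
opening: 0.503
grasp_force: 30.0
```

Run:
```python
from go import *
s=st();rel(s,[.5748,.1939,.062])
```

```text
t 7.05 pos [0.5747 0.1957 0.0606] F [ 2.6745  4.6377 -1.1914] M [ 0.6265 -0.1812 -0.0454] open 0.04374558885549228 gf 30.00370726971596 j [ 8.2483 42.7364 92.0792  0.0613 45.115  11.4528]
shift [-0.0018  0.0002 -0.0014]
tool y yaw -3.247889282324524 tilt [ 0.0011  0.0009 -1.    ] wz None
```

Converted, 4 degrees / 180 = 0.0222.

Emit:
play_rows --motion '[[[0, 0, 0, 0, 0, 0.0111], [0, 0, 0, 0, 0, 0.0222], [0, 0, 0, 0, 0, 0.0222]]]'

```text
time_s: 7.3
position: [0.5747, 0.1955, 0.0606]
tcp_rot: [[0.125, 0.992, 0.001], [0.992, -0.125, 0.0], [0.0, 0.001, -1.0]]
force: [1.6, 5.3, -2.2]
opening: 0.504
grasp_force: 30.0
```

Run:
```python
from go import *
s=st();rel(s,[.5748,.1939,.062])
```

```text
t 7.3 pos [0.5747 0.1955 0.0606] F [ 1.6433  5.3455 -2.2151] M [ 0.6953 -0.1694  0.3033] open 0.0438516450997042 gf 30.00953872302489 j [ 8.2496 42.7373 92.0823  0.0147 45.1164 15.3971]
shift [-0.0016  0.0003 -0.0014]
tool y yaw -7.157924022105412 tilt [ 0.0011  0.0003 -1.    ] wz None
```

Converted, 4 degrees / 180 = 0.0222.

Emit:
play_rows --motion '[[[0, 0, 0, 0, 0, 0.0111], [0, 0, 0, 0, 0, 0.0222], [0, 0, 0, 0, 0, 0.0222]]]'

```text
time_s: 7.55
position: [0.5745, 0.1943, 0.0606]
tcp_rot: [[0.192, 0.981, 0.0], [0.981, -0.192, -0.002], [-0.002, 0.001, -1.0]]
force: [1.5, -0.8, -1.5]
opening: 0.5
grasp_force: 29.8
```

Run:
```python
from go import *
s=st();rel(s,[.5748,.1939,.062])
```

```text
t 7.55 pos [0.5745 0.1943 0.0606] F [ 1.4543 -0.7882 -1.5126] M [-0.1001 -0.1752  0.4074] open 0.04351640261239374 gf 29.780478303677356 j [ 8.1937 42.7255 92.111  -0.1491 45.1591 19.3847]
shift [-0.0004  0.0004 -0.0014]
tool y yaw -11.085776913918933 tilt [ 0.0003 -0.0018 -1.    ] wz None
```

Converted, 6 degrees / 180 = 0.0333.

Emit:
play_rows --motion '[[[0, 0, 0, 0, 0, 0.0111], [0, 0, 0, 0, 0, 0.0222], [0, 0, 0, 0, 0, 0.0333], [0, 0, 0, 0, 0, 0.0333]]]'

```text
time_s: 7.88
position: [0.5743, 0.1942, 0.0607]
tcp_rot: [[0.292, 0.956, -0.0], [0.956, -0.292, -0.002], [-0.002, 0.001, -1.0]]
force: [0.8, -1.3, 0.3]
opening: 0.498
grasp_force: 31.2
```

Run:
```python
from go import *
s=st();rel(s,[.5748,.1939,.062])
```

```text
t 7.8833 pos [0.5743 0.1942 0.0607] F [ 0.8238 -1.3223  0.2555] M [-0.2726 -0.0986  0.9618] open 0.043342339517015646 gf 31.228673925324983 j [ 8.1987 42.7166 92.121  -0.1829 45.182  25.3265]
shift [-0.0002  0.0006 -0.0013]
tool y yaw -16.998818898656747 tilt [-0.     -0.0023 -1.    ] wz None
```

Emit:
play_rows --motion '[[[0, 0, 0, 0, 0, 0], [0, 0, 0, 0, 0, 0], [0, 0, 0, 0, 0, 0], [0, 0, 0, 0, 0, 0], [0, 0, 0, 0, 0, 0], [0, 0, 0, 0, 0, 0]]]' --fingers 0.087

```text
time_s: 8.38
position: [0.5741, 0.1951, 0.0605]
tcp_rot: [[0.298, 0.954, -0.0], [0.954, -0.298, 0.0], [-0.0, -0.0, -1.0]]
force: [0.0, -0.2, 0.2]
opening: 0.869
grasp_force: 0.0
```

Converted, -0.16 m / 0.4 = -0.4, -0.155 m / 0.4 = -0.3875.

Emit:
play_rows --motion '[[[0, 0, -0.025, 0, 0, 0], [0, 0, -0.075, 0, 0, 0], [0, 0, -0.15, 0, 0, 0], [0, 0, -0.225, 0, 0, 0], [0, 0, -0.3, 0, 0, 0], [0, 0, -0.35, 0, 0, 0], [0, 0, -0.3875, 0, 0, 0], [0, 0, -0.4, 0, 0, 0]]]'

```text
time_s: 9.05
position: [0.5758, 0.1955, 0.2245]
tcp_rot: [[0.298, 0.955, 0.006], [0.955, -0.298, 0.001], [0.003, 0.006, -1.0]]
force: [0.4, -0.6, -1.0]
opening: 0.997
grasp_force: 0.0
```

Run:
```python
from go import *
s=st();rel(s,[.5652,-.1484,.16],-71.9)
c=imaging.capture('side');f=c['frame'][140:240,250:400];cv2.imwrite('pics/c4.png',cv2.resize(f,None,fx=5,fy=5,interpolation=cv2.INTER_CUBIC)[:,:,::-1])
```

```text
t 9.05 pos [0.5758 0.1955 0.2245] F [ 0.4292 -0.555  -0.9855] M [-0.042   0.0288  0.0079] open 0.08672107384716833 gf 0.0 j [ 8.2318 29.7419 85.7909  0.0077 64.1    25.5707]
shift [-0.3316  0.0921  0.0641]
tool y yaw -17.34265998295922 tilt [ 0.0063  0.001  -1.    ] wz 54.55734001704079
```

View pics/c4.png

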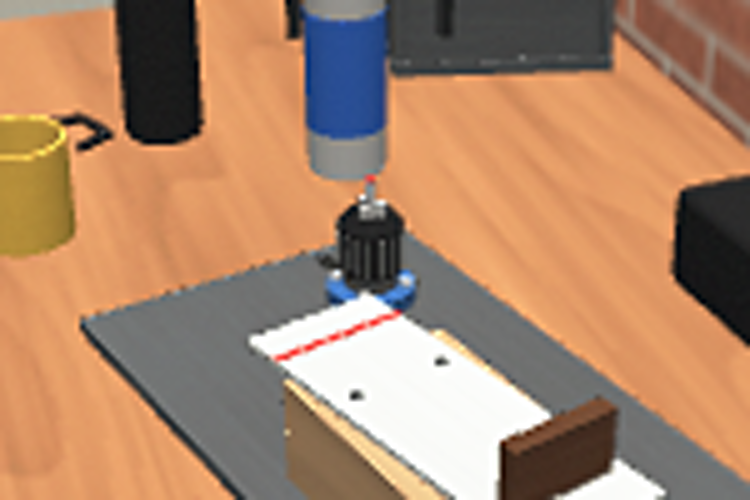

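The jaws are closed on the upright pin, with its tip at (370,180) and nothing else moved. Now I move over the wooden grip.

Converted, -0.215 m / 0.4 = -0.5375, -0.185 m / 0.4 = -0.4625, 37 degrees / 180 = 0.2056.

Emit:
play_rows --motion '[[[-0.03, 0.0075, 0, 0, 0, 0.0167], [-0.0875, 0.025, 0, 0, 0, 0.0389], [-0.1625, 0.045, 0, 0, 0, 0.0667], [-0.2375, 0.065, 0, 0, 0, 0.0944], [-0.3125, 0.0875, 0, 0, 0, 0.1222], [-0.3875, 0.1075, 0, 0, 0, 0.15], [-0.4625, 0.1275, 0, 0, 0, 0.1778], [-0.5375, 0.15, 0, 0, 0, 0.2056]]]'

```text
time_s: 9.77
position: [0.5661, -0.0291, 0.2193]
tcp_rot: [[0.815, 0.579, -0.003], [0.579, -0.815, 0.001], [-0.002, -0.002, -1.0]]
force: [0.2, 0.3, 0.0]
opening: 1.001
grasp_force: 0.0
```

Run:
```python
from go import *
s=st();rel(s,[.5648,-.151,.17],-71.9)
```

```text
t 9.7667 pos [ 0.5661 -0.0291  0.2193] F [0.2242 0.2901 0.0092] M [-0.0875  0.0455  0.0046] open 0.08707642753609696 gf 0.0 j [-14.2381  27.2261  91.6843   0.0051  61.2587  40.3475]
shift [-0.0716  0.0987  0.0493]
tool y yaw -54.58817229841818 tilt [-0.0028  0.0008 -1.    ] wz 17.31182770158182
```

Converted, 0.099 m / 0.4 = 0.2475, 0.095 m / 0.4 = 0.2375, 17.5 degrees / 180 = 0.0972.

Emit:
play_rows --motion '[[[-0.0375, 0.05, 0.0125, 0, 0, 0.0222], [-0.08, 0.11, 0.0375, 0, 0, 0.05], [-0.12, 0.165, 0.07, 0, 0, 0.0778], [-0.1525, 0.21, 0.1, 0, 0, 0.0972], [-0.1725, 0.2375, 0.12, 0, 0, 0.0972], [-0.18, 0.2475, 0.1225, 0, 0, 0.0972], [-0.18, 0.2475, 0.1225, 0, 0, 0.0972], [-0.18, 0.2475, 0.1225, 0, 0, 0.0972]]]'

```text
time_s: 10.43
position: [0.5665, -0.1496, 0.1715]
tcp_rot: [[0.95, 0.312, -0.001], [0.312, -0.95, 0.001], [-0.0, -0.001, -1.0]]
force: [-0.1, 0.5, -0.2]
opening: 0.999
grasp_force: 0.0
```

Run:
```python
from go import *
s=st();rel(s,[.5648,-.151,.108],-71.9)
c=imaging.capture('side');f=c['frame'][140:300,240:420];cv2.imwrite('pics/c5.png',cv2.resize(f,None,fx=3.7,fy=3.7,interpolation=cv2.INTER_CUBIC)[:,:,::-1])
```

```text
t 10.4333 pos [ 0.5665 -0.1496  0.1715] F [-0.1285  0.4818 -0.2063] M [-0.0519  0.1369  0.0434] open 0.08694076554130516 gf 0.0 j [-25.7273  32.1423  91.5344   0.0401  56.3791  46.0422]
shift [-0.002   0.0009  0.0635]
tool y yaw -71.79171680067016 tilt [-0.0006  0.0009 -1.    ] wz 0.10828319932983277
```

View pics/c5.png

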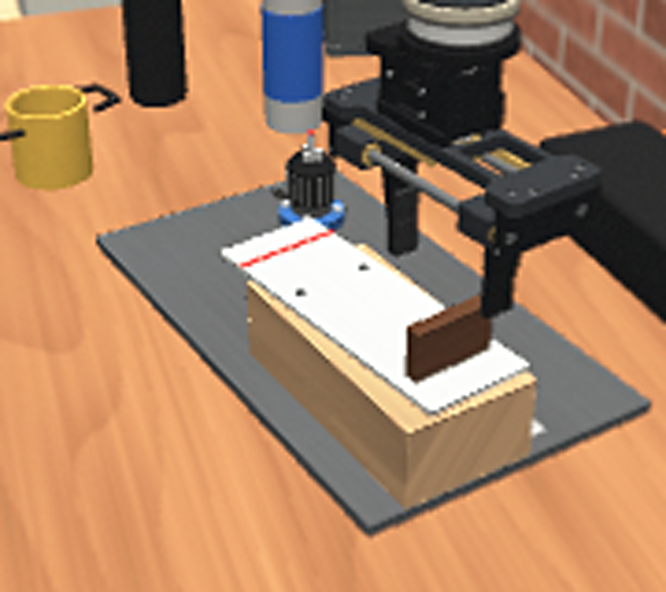

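The fingers straddle the grip along the plate's x, so I descend and close.

Converted, 0.062 m / 0.4 = 0.155, -0.002 m / 0.4 = -0.005.

Emit:
play_rows --motion '[[[-0.0025, 0.0025, 0.025, 0, 0, 0], [-0.005, 0.0025, 0.0625, 0, 0, 0], [-0.005, 0.0025, 0.1, 0, 0, 0], [-0.005, 0.0025, 0.13, 0, 0, 0], [-0.005, 0.0025, 0.1475, 0, 0, 0], [-0.005, 0.0025, 0.155, 0, 0, 0], [-0.005, 0.0025, 0.155, 0, 0, 0], [-0.005, 0.0025, 0.155, 0, 0, 0]]]'

```text
time_s: 11.15
position: [0.5654, -0.1517, 0.1099]
tcp_rot: [[0.95, 0.312, 0.001], [0.312, -0.95, -0.0], [0.001, 0.001, -1.0]]
force: [0.0, -0.2, -0.6]
opening: 1.0
grasp_force: 0.0
```

Emit:
play_rows --motion '[[[0, 0, 0, 0, 0, 0], [0, 0, 0, 0, 0, 0], [0, 0, 0, 0, 0, 0], [0, 0, 0, 0, 0, 0], [0, 0, 0, 0, 0, 0], [0, 0, 0, 0, 0, 0], [0, 0, 0, 0, 0, 0], [0, 0, 0, 0, 0, 0]]]' --fingers 0.0

```text
time_s: 11.82
position: [0.565, -0.152, 0.1095]
tcp_rot: [[0.95, 0.311, -0.0], [0.311, -0.95, 0.0], [-0.0, -0.0, -1.0]]
force: [-0.5, 0.5, -0.5]
opening: 0.479
grasp_force: 0.0
```

Emit:
play_rows --motion '[[[0, 0, 0, 0, 0, 0], [0, 0, 0, 0, 0, 0], [0, 0, 0, 0, 0, 0], [0, 0, 0, 0, 0, 0], [0, 0, 0, 0, 0, 0], [0, 0, 0, 0, 0, 0]]]'

```text
time_s: 12.32
position: [0.5649, -0.1521, 0.1095]
tcp_rot: [[0.95, 0.312, -0.0], [0.312, -0.95, -0.0], [-0.0, 0.0, -1.0]]
force: [-0.6, -1.0, 0.2]
opening: 0.161
grasp_force: 29.9
```

Run:
```python
from go import *
s=st();rel(s,[.5648,-.151,.108],-76.15)
```

```text
t 12.3167 pos [ 0.5649 -0.1521  0.1095] F [-0.6227 -0.9522  0.2483] M [-0.0918  0.1874  0.03  ] open 0.014012486439847715 gf 29.930082019418478 j [-25.9946  37.227   94.1109  -0.0249  48.6725  45.8481]
shift [ 0.0002 -0.0011  0.0015]
tool y yaw -71.82626854336281 tilt [-0.0003 -0.0002 -1.    ] wz 4.3237314566371765
```

Converted, -0.07 m / 0.4 = -0.175, -0.064 m / 0.4 = -0.16, 4.3 degrees / 180 = 0.0239.

Emit:
play_rows --motion '[[[0, -0.01, 0.0025, 0, 0, 0.0028], [0, -0.03, 0.0025, 0, 0, 0.0056], [0.0013, -0.055, 0.0025, 0, 0, 0.0111], [0.0025, -0.085, 0.0025, 0, 0, 0.0167], [0.0025, -0.115, 0.0025, 0, 0, 0.0222], [0.0025, -0.14, 0.0025, 0, 0, 0.0239], [0.0038, -0.16, 0.0025, 0, 0, 0.0239], [0.0038, -0.175, 0.0025, 0, 0, 0.0239]]]'

```text
time_s: 12.98
position: [0.5458, -0.085, 0.1095]
tcp_rot: [[0.971, 0.24, 0.003], [0.24, -0.971, -0.002], [0.003, 0.003, -1.0]]
force: [1.2, -4.1, 5.0]
opening: 0.16
grasp_force: 30.0
```

Emit:
play_rows --motion '[[[0, 0, 0, 0, 0, 0], [0, 0, 0, 0, 0, 0], [0, 0, 0, 0, 0, 0]]]'

```text
time_s: 13.23
position: [0.5454, -0.084, 0.1095]
tcp_rot: [[0.971, 0.239, 0.002], [0.239, -0.971, 0.001], [0.002, -0.0, -1.0]]
force: [-0.1, 1.4, 7.6]
opening: 0.153
grasp_force: 29.9
```

Run:
```python
from go import *
s=st();rel(s,[.5241,-.0182,.108],-76.15)
c=imaging.capture('top');f=c['frame'][145:245,250:400];cv2.imwrite('pics/c6.png',cv2.resize(f,None,fx=5,fy=5,interpolation=cv2.INTER_CUBIC)[:,:,::-1])
```

```text
t 13.2333 pos [ 0.5454 -0.084   0.1095] F [-0.0722  1.3959  7.5915] M [ 0.0574  0.1509 -0.0013] open 0.013322770989426651 gf 29.948874888941646 j [-20.4053  35.3596  99.096    0.1053  45.4447  55.68  ]
shift [-0.0049 -0.069   0.0015]
tool y yaw -76.15915965187496 tilt [ 0.0021  0.0006 -1.    ] wz -0.00915965187493839
```

View pics/c6.png

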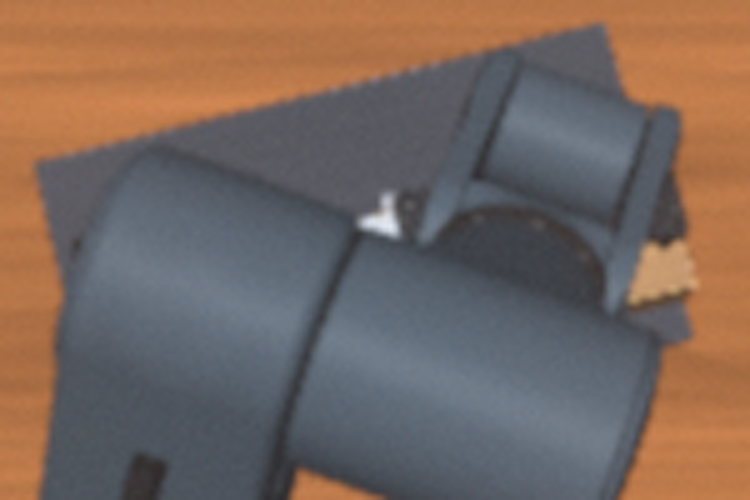

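The arm hides the top view, so I use the side camera from here on.

Converted, -0.06 m / 0.4 = -0.15, -0.005 m / 0.4 = -0.0125.

Emit:
play_rows --motion '[[[-0.0013, -0.01, 0, 0, 0, 0], [-0.0025, -0.03, 0, 0, 0, 0], [-0.005, -0.055, 0, 0, 0, 0], [-0.0075, -0.0825, 0, 0, 0, 0], [-0.01, -0.1075, 0, 0, 0, 0], [-0.0125, -0.13, 0, 0, 0, 0], [-0.0125, -0.1425, 0, 0, 0, 0], [-0.0125, -0.15, 0, 0, 0, 0]]]'

```text
time_s: 13.95
position: [0.5266, -0.0281, 0.1096]
tcp_rot: [[0.971, 0.241, 0.003], [0.241, -0.971, -0.002], [0.003, 0.003, -1.0]]
force: [0.4, -4.3, 6.9]
opening: 0.158
grasp_force: 30.0
```

Emit:
play_rows --motion '[[[0, 0, 0, 0, 0, 0], [0, 0, 0, 0, 0, 0], [0, 0, 0, 0, 0, 0]]]'

```text
time_s: 14.2
position: [0.5265, -0.0277, 0.1095]
tcp_rot: [[0.971, 0.24, 0.003], [0.24, -0.971, -0.0], [0.003, 0.001, -1.0]]
force: [0.7, -0.4, 7.0]
opening: 0.157
grasp_force: 30.0
```

Run:
```python
from go import *
s=st();rel(s,[.5241,-.0182,.108],-76.15)
c=save('side','side7.png');f=c['frame'][150:230,270:390];cv2.imwrite('pics/c7.png',cv2.resize(f,None,fx=6,fy=6,interpolation=cv2.INTER_CUBIC)[:,:,::-1])
f=c['frame'].astype(int);m=(f[...,0]-np.maximum(f[...,1],f[...,2])>60)
m[:150]=m[230:]=0;m[:,:270]=m[:,390:]=0
k,l,sta,ce=cv2.connectedComponentsWithStats(m.astype(np.uint8),connectivity=8)
for i in range(1,k):
    if sta[i][4]>1: print(ce[i],sta[i])
```

```text
t 14.2 pos [ 0.5265 -0.0277  0.1095] F [ 0.7068 -0.3557  6.9812] M [-0.2182  0.1379  0.066 ] open 0.01367435685851238 gf 29.953605202026665 j [-15.1787  34.0465 102.695    0.0257  43.0954  60.9361]
shift [-0.     -0.0098  0.0015]
tool y yaw -76.13367751587909 tilt [ 0.0028 -0.0004 -1.    ] wz 0.016322484120905756
[287.8119 173.6206] [ 270  150   42   52 1260]
[369.4449 182.2749] [ 341  150   49   79 2277]
[275.4311 223.2335] [270 212  17  18 167]
```

View pics/c7.png

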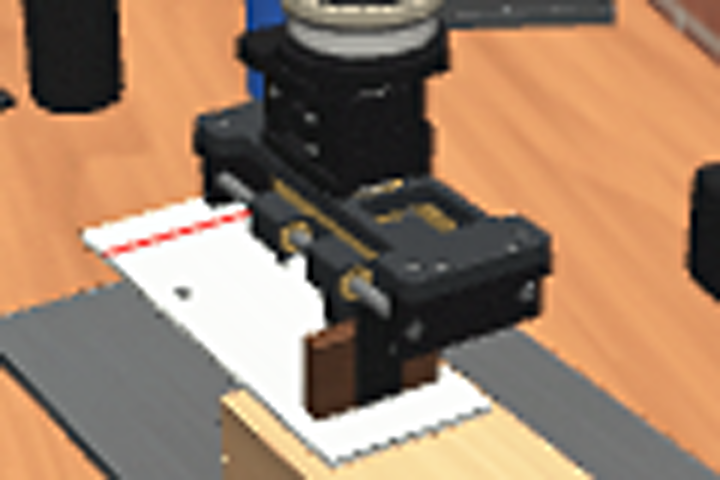

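The side view shows the plate flat and held, with the red line from crop (105,253) to (250,213) and the leading corner at (82,235). I compute the remaining travel.

Run:
```python
from go import *
c=imaging.capture('side')
xb=np.array([-.2394,.9709]);yb=np.array([-.9709,-.2394])
f=lambda u,v:onz(c,270+(u+.5)/6-.5,150+(v+.5)/6-.5,.086)[:2]
A,B,L,Rr,E=f(105,253),f(250,213),f(82,235),f(335,464),f(490,407)
d=B-A;print('line dir',np.degrees(np.arctan2(d[1],d[0]))+90)
d=L-Rr;print('side yaw',np.degrees(np.arctan2(d[1],d[0])),'len',np.linalg.norm(d), 'rear w',np.linalg.norm(Rr-E), E,Rr)
for pin in([.5755,.1934],[.574,.1944],[.5745,.195]): print([ (p-pin)@xb for p in (A,B,L,Rr,E)],'y',(A-pin)@yb-.1)
```

```text
line dir 103.22831101545948
side yaw 104.4624164027813 len 0.2598099550832793 rear w 0.0866712888403366 [ 0.5816 -0.0525] [ 0.4981 -0.0756]
[np.float64(-0.00778001112562928), np.float64(-0.008735150384567826), np.float64(0.017137086520797488), np.float64(-0.24265279225153544), np.float64(-0.24020996221117216)] y 0.04067320408277511
[np.float64(-0.009110011125629296), np.float64(-0.010065150384567841), np.float64(0.015807086520797473), np.float64(-0.24398279225153546), np.float64(-0.24153996221117216)] y 0.03945625408277506
[np.float64(-0.009572851125629299), np.float64(-0.010527990384567844), np.float64(0.01534424652079747), np.float64(-0.24444563225153543), np.float64(-0.24200280221117218)] y 0.040085344082775115
```

Converted, -0.01 m / 0.4 = -0.025, -0.007 m / 0.4 = -0.0175.

Emit:
play_rows --motion '[[[0, -0.0075, 0, 0, 0, 0], [0, -0.0175, 0, 0, 0, 0], [0, -0.025, 0, 0, 0, 0], [0, -0.025, 0, 0, 0, 0], [0, -0.025, 0, 0, 0, 0], [0, -0.025, 0, 0, 0, 0]]]'

```text
time_s: 14.8
position: [0.5244, -0.0184, 0.1095]
tcp_rot: [[0.971, 0.24, 0.004], [0.24, -0.971, -0.001], [0.003, 0.002, -1.0]]
force: [0.4, -2.2, 6.8]
opening: 0.159
grasp_force: 30.0
```

Run:
```python
from go import *
s=st()
xb=np.array([-.2394,.9709]);yb=np.array([-.9709,-.2394])
c=imaging.capture('side');F=c['frame'].astype(float)
# rectify plate plane: block-frame grid (z=.086) relative to pin
pin=np.array([.575,.194])
xs=np.arange(-.06,.06,.0005);ys=np.arange(.05,.16,.0005)
G=np.array([[ (lambda q:proj(c,[q[0],q[1],.086]))(pin+x*xb+y*yb) for x in xs] for y in ys]).astype(np.float32)
I=cv2.remap(c['frame'],G[...,0],G[...,1],cv2.INTER_LINEAR).astype(float)
for y in (.095,.105,.115,.125,.13,.135):
    r=I[int(round((y-.05)/.0005))];red=np.clip(r[:,0]-r[:,1]-40,0,None)*((r[:,0]-r[:,2]<1.25*(r[:,0]-r[:,1])+15)&(r[:,0]>150))
    w=r[:,2]>170
    print(y,'red ctr',(red*xs).sum()/max(red.sum(),1e-6),red.sum(),'white last',xs[w].max() if w.any() else None)
cv2.imwrite('pics/rect.png',cv2.resize(I.astype(np.uint8)[:,:,::-1],None,fx=2.5,fy=2.5))
```

```text
t 14.8 pos [ 0.5244 -0.0184  0.1095] F [ 0.364  -2.2031  6.7614] M [-0.5217  0.0604 -0.0003] open 0.013852634862502091 gf 29.95667166542262 j [-14.2182  33.905  103.0766  -0.0214  42.8071  61.9224]
0.095 red ctr 0.0007447457627119207 1475.0 white last 0.030500000000000083
0.105 red ctr -9.035476718397998e-05 1804.0 white last 0.02800000000000008
0.115 red ctr -6.363636363580959e-06 550.0 white last 0.030500000000000083
0.125 red ctr -0.0003851156069363611 692.0 white last 0.030500000000000083
0.13 red ctr -0.00012113821138205841 1230.0 white last 0.02900000000000008
0.135 red ctr 0.0002783625730994709 855.0 white last 0.02950000000000008
```

View pics/rect.png

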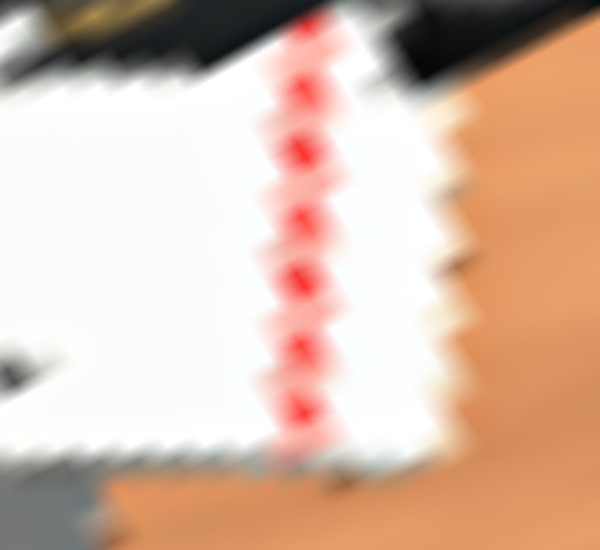

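The rectified view shows the red line straight and level with the pin (0 ± 1 mm), and the leading edge 30 mm beyond it. I let it settle, then hand in.

Emit:
play_rows --motion '[[[0, 0, 0, 0, 0, 0], [0, 0, 0, 0, 0, 0], [0, 0, 0, 0, 0, 0], [0, 0, 0, 0, 0, 0], [0, 0, 0, 0, 0, 0], [0, 0, 0, 0, 0, 0]]]'

```text
time_s: 15.35
position: [0.5244, -0.0184, 0.1095]
tcp_rot: [[0.971, 0.24, 0.004], [0.24, -0.971, -0.001], [0.003, 0.002, -1.0]]
force: [1.2, -3.0, 7.0]
opening: 0.158
grasp_force: 30.0
```

Run:
```python
from go import *
st();print(bot.hand_in())
```

```text
t 15.35 pos [ 0.5244 -0.0184  0.1095] F [ 1.1723 -2.9878  7.0306] M [-0.5303  0.0703 -0.0307] open 0.013722953976440782 gf 29.956457493826747 j [-14.2203  33.9049 103.0748  -0.0157  42.8079  61.921 ]
the job is handed in; nothing more can be done
None
```

I tightened the chuck to its stop with the pin upright, slid the plate square until its red line measured within about 1 mm of the pin, and handed the job in at 15.4 s with the plate still held; hand-in returned no verdict.

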